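Close the draught shield and tare the balance

ROBOT

A 6-joint arm with a two-finger parallel gripper is mounted at the origin on a cart in front of the work surface, level with it; the furniture and walls round the work are solid. World frame = base frame: x ahead of the robot, y to its left, z up, the work surface at z = 0. Lengths are in m, angles in rad, forces in N, time in s.
With the tool pointing down it reaches from about 0.35 to 0.975 m from the base axis. Payload 4.9 kg.
Tool frame: the origin (TCP) lies at the very end of the fingers, on their centre line; the grasp point (between the pads) lies 19 mm behind it (manip.grip_depth is the distance from the TCP to the grasp point, in m); z points along the fingers, x is the direction in which the jaws open and shut, and the axes are right-handed (so a half turn about z gives the same grasp; the last joint's range is limited). The gripper opens to 85 mm and grips with 20 to 120 N. Pads are 22 mm wide; open, the fingers measure 114 mm over their backs; the gripper's body (76 mm by 85 mm) begins 54 mm behind the grasp point. The pads swing forward as they close: fully open they stand 13 mm farther back than shut.
Start: joints at [-1.292, 0.053, 1.613, -0, 1.476, -0.119], TCP at [0.242, -0.576, 0.231] pointing down, gripper open.
Joint ranges: [-3.01, 3.01], [-1.01, 2.22], [0.06, 2.58], [-1.02, 4.17], [0.09, 2.62], [-3.14, 3.14]. Speed limits (rad/s): [2.57, 2.57, 3.14, 3.14, 3.14, 3.14].

INTERFACE

Orientations are given as a unit quaternion [w, x, y, z].
In Python, from plant import manip gives the robot as it stands. The module is installed in compiled form; this text tells all that it offers.
- The arm moves only by the shell command python3 -m crank 'ROWS' [OPENING]. ROWS is JSON, a list of rows, each a list of 4 numbers: the shift along the tool's x, y, z in cm, then the turn about the tool's z in units of 6 degrees (1.0 is 6 degrees). A call has 1 to 10 rows; each row shifts and turns the commanded pose from where the row before left it, along the tool's axes as they then stand; what a row does not reach is not made up. A row lasts 1/12 s, in which the tool goes at most 41.7 mm and 7.16 degrees, less where a joint would pass 70% of its speed; a pose out of reach is approached as far as the arm can. A call with a gripper value outside its range is refused whole. OPENING is the opening, from 0 (shut) to 1 (fully open), set as the call begins (- or left out, the last holds). The fingers move at their own pace and stop on an object; the grip force is fixed at half the most. Time passes only in rows, so rows that do not move let the fingers close. It gives the time, the measured TCP pose, the force and the opening at its end, in the units of the state.
- manip.state(): the state, without advancing time (a new reading comes with each control period).
- manip.grab_frame(name): name is "scene" or "top" or "wrist"; returns a dict with "img" (400x640x3 uint8, red, green, blue), "intrinsics" (3x3 intrinsics, pixels), "position" and "orientation" of the camera in the world. Camera axes: x right, y up, looking along -z (the intrinsics and any distortion apply to the point x, -y, -z); pixel columns grow to the right and rows downward; lengths in m; the calibration is good to about 2 mm. A picture is of the moment at which its call begins. There is no depth.
- manip.job_done(): hands the job in, once; it reports no verdict.
The state is a dict: "time": time; "joint_pos": joint angles; "joint_vel": joint speeds; "joint_efforts": joint torques, N m; "tool_pos": TCP position; "tool_rot": TCP orientation; "contact_force": force on the tool from outside, world axes, zero at the start; "ft_torque": the same for the moment, N m; "gripper_width": opening from 0.0 (shut) to 1.0 (fully open).
Only numpy, scipy, OpenCV 4.12 (cv2) and the standard library are available. Lean on these libraries where they do the work, as an engineer would, in place of code of your own. Each camera call takes 0.05 s, during which the arm holds its last target.

TASK

Tare the balance with the weighing bottle that already stands on its pan: with closed fingertips push the clear sliding door on top of the draught shield fully shut by its upright grip, then lightly press the long bar-shaped key on the front console and let it come up again. Grasp and lift nothing, do not press the round or the square key, and leave the weighing bottle on the pan and the things round the balance where they are.

Things in the scene. Friction and masses are not known exactly. Their poses are not given: they have to be found in the camera images.
- balance: White laboratory balance, fixed, 280 mm (its x, front to back) by 210 mm (its y); origin on the worktop under its centre; its front (-x) faces the robot, turned up to 0.3 rad. The front console, x -140 to -40 mm, is 45 mm high, with a dark display at x -66 mm and a row of three keys at x -110 mm, y -62, 0 and +62 mm; which key is in which place changes.
- shield_door (a joint): Opening of the shield's clear sliding door in m: 0 shut against its stop, 0.08 fully open; starts 0.05 to 0.08 open. A plate 146 x 90 mm, its top 113 mm above the worktop; it opens to the balance's +y (over the fixed roof half), is shut by pushing to -y, slides with about 1.2 N of friction and stays where it is left. Shut means less than 0.006.
- door_tab (a point): Centre of the top edge of the door's upright grey grip, 141 mm above the worktop; moves with the door. The grip stands on the middle of the door, 80 mm long (balance x), 12 mm thick (balance y), 28 mm high above the door plate. Site axes are those of the balance.
- tare_key_top (a point): Top surface centre of the long bar-shaped (tare) key (z 52 mm above the worktop when up). Same grey plastic as the others; the bar is 16 mm (balance x) by 44 mm (balance y) and stands 7 mm proud of the console; point axes are those of the balance.
- tare_key (a joint): Travel of the long bar-shaped (tare) key in m: 0 up, 0.005 fully down; spring, about 1 N to start and 5 N fully down. It counts as pressed beyond 0.0025 (about 3 N) for 0.2 s; more than 20 N is too hard.
- round_key_top (a point): Top surface centre of the round key (z 52 mm above the worktop when up). Same grey plastic as the others; 20 mm across, 7 mm proud; not to be pressed.
- round_key (a joint): Travel of the round key in m: 0 up, 0.005 fully down; spring, about 1 N to start and 5 N fully down.
- square_key_top (a point): Top surface centre of the square key (z 52 mm above the worktop when up). Same grey plastic as the others; 18 x 18 mm, 7 mm proud; not to be pressed.
- square_key (a joint): Travel of the square key in m: 0 up, 0.005 fully down; spring, about 1 N to start and 5 N fully down.
- pan (a point): Centre of the top of the steel weighing pan, 82 mm across, 36 mm above the worktop. Round it stands the clear draught shield with aluminium edges, balance x -30 to +120 mm, y -94 to +92 mm, 109 mm high (the door's stop on the -y side 115 mm); its roof is fixed over the +y half, the sliding door shuts the -y half.
- bottle_on_pan: Small stoppered glass weighing bottle with white powder, 42 mm across, 58 mm high, on the pan inside the shield; origin at the centre of its underside.
- weighing_bottle: Small stoppered glass weighing bottle, 42 mm across, 58 mm high, standing beside the balance on its left (+y); origin at the centre of its underside; to be left alone.
- bench_timer: White bench timer 58 x 62 x 19 mm with three little buttons of its own, lying at the left of the balance's front; origin at the centre of its underside; to be left alone.
- vial: Screw-cap vial, 27 mm across, 64 mm high, standing at the right (-y) of the balance; origin at the centre of its underside; to be left alone.
- petri_dish: Clear glass dish, 61 mm across, 12 mm high, at the right of the balance's front; origin at the centre of its underside; to be left alone.
- label_roll: White roll of blank labels, 56 mm across, 25 mm high, lying at the right of the balance's rear; origin at the centre of its underside; to be left alone.
- septa_box: Small white carton 50 x 70 x 26 mm, at the left of the balance's rear; origin at the centre of its underside; to be left alone.
Not all that is in view belongs to the job. What is shaped like the bottle_on_pan but orange or red is not meant.

How it is judged:
By the outcome, as a careful person would: the job done as asked, in the order asked, and still so for the second after the job is handed in, with the robot touching nothing.
It also fails if it takes over 42 s, if anything falls off the work surface, if the arm or the gripper's body presses on something with over 40 N, if the wrist force passes 120 N, or if a joint passes its speed limit or range.

## Working session

There is one attempt and no reset: what is moved stays moved. The work goes in short steps, Python scripts to look and compute and a shell command to move; the robot and the scene stay as the last step left them, time stands still between calls to the robot, and variables do not carry over. Pictures are saved under pics/ and viewed, and the job is handed in when it is done.

```bash
mkdir -p pics; python3 - <<'E'
from plant import manip
import cv2,numpy as np
s=manip.state(); print({k:np.round(v,3).tolist() for k,v in s.items()})
for n in ["scene","top","wrist"]:
    f=manip.grab_frame(n); cv2.imwrite(f"pics/{n}0.png",f["img"][:,:,::-1]); np.savez(f"{n}0.npz",**{k:np.array(v) for k,v in f.items()})
    print(n,f["intrinsics"],f["position"],f["orientation"],f.keys())
E
```

```text
{'time': 0.0, 'joint_pos': [-1.292, 0.053, 1.614, 0.0, 1.476, -0.119], 'joint_vel': [0.001, 0.001, 0.0, -0.002, 0.002, -0.0], 'joint_efforts': [0.003, -39.368, -37.017, -0.0, 0.007, -0.0], 'tool_pos': [0.242, -0.576, 0.23], 'tool_rot': [-0.001, 0.833, -0.553, -0.001], 'contact_force': [0.307, 0.4, 0.713], 'ft_torque': [0.003, -0.014, -0.02], 'gripper_width': 0.997}
scene [[463.56572928   0.         316.7945441 ]
 [  0.         463.56572928 200.43083666]
 [  0.           0.           1.        ]] [-0.10978386 -0.60890466  0.5030385 ] [ 0.76335904  0.4982462  -0.23061318 -0.3403693 ] dict_keys(['img', 'intrinsics', 'position', 'orientation'])
top [[460.67600445   0.         318.10950157]
 [  0.         460.67600445 197.02067854]
 [  0.           0.           1.        ]] [0.48926777 0.01849059 1.09827555] [ 0.71574418  0.02075922 -0.0371169  -0.69706647] dict_keys(['img', 'intrinsics', 'position', 'orientation'])
wrist [[299.50438039   0.         321.34254021]
 [  0.         299.50438039 199.85252889]
 [  0.           0.           1.        ]] [ 0.31675648 -0.54592874  0.3728192 ] [ 0.82207862 -0.13226858  0.08919458 -0.54656756] dict_keys(['img', 'intrinsics', 'position', 'orientation'])
```

View pics/scene0.png

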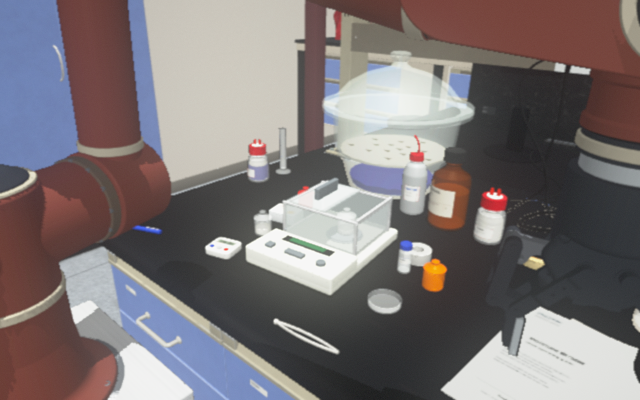

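View pics/top0.png

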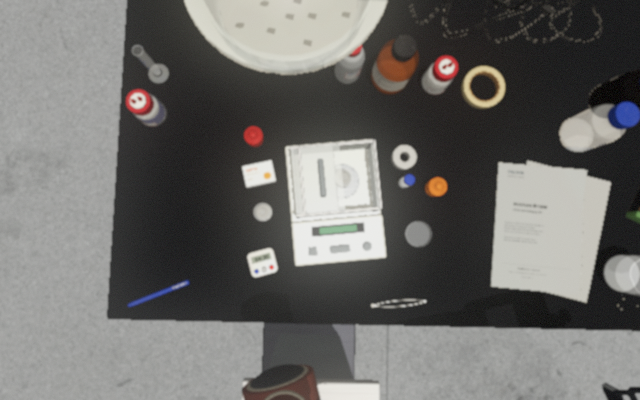

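View pics/wrist0.png

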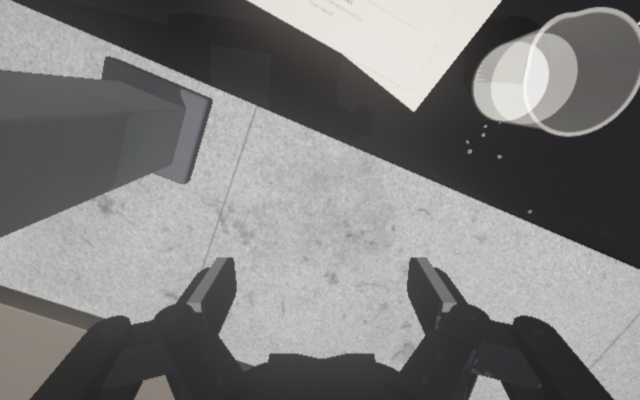

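The top view shows the balance at about (338,203), with the dark grip near (321,178) and the keys near (313,251), (340,248) and (367,246). I'll enlarge those areas and measure them.

```bash
cat > h.py <<'E'
import numpy as np,cv2
from scipy.spatial.transform import Rotation as R
def load(n): return dict(np.load(n))
def rot(q): return R.from_quat([q[1],q[2],q[3],q[0]]).as_matrix()
def ray(f,u,v):
    K=f["intrinsics"]; d=np.array([(u-K[0,2])/K[0,0],-(v-K[1,2])/K[1,1],-1.])
    return f["position"],rot(f["orientation"])@d
def onz(f,u,v,z):
    p,d=ray(f,u,v); return p+d*(z-p[2])/d[2]
def proj(f,P):
    c=rot(f["orientation"]).T@(np.array(P)-f["position"]); K=f["intrinsics"]
    return K[0,0]*c[0]/-c[2]+K[0,2], -K[1,1]*c[1]/-c[2]+K[1,2]
E
python3 - <<'E'
from h import *
f=load("top0.npz"); im=f["img"][:,:,::-1]
cv2.imwrite("pics/topc.png",cv2.resize(im[130:275,270:400],None,fx=4,fy=4,interpolation=cv2.INTER_CUBIC))
g=load("scene0.npz"); i2=g["img"][:,:,::-1]
cv2.imwrite("pics/scenec.png",cv2.resize(i2[170:295,235:410],None,fx=4.5,fy=4.5,interpolation=cv2.INTER_CUBIC))
E
```

```text
(no output)
```

View pics/topc.png

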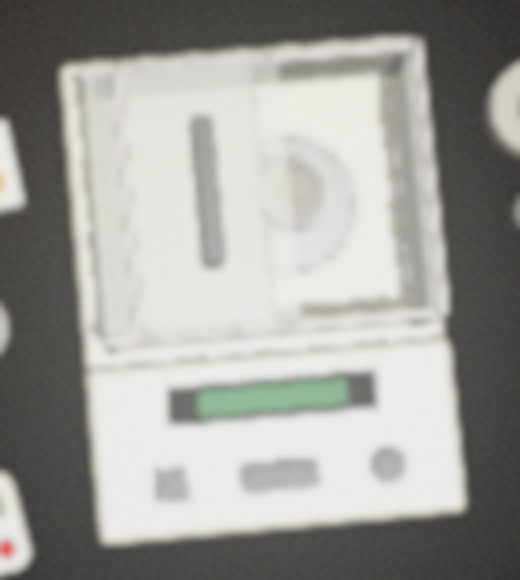

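View pics/scenec.png

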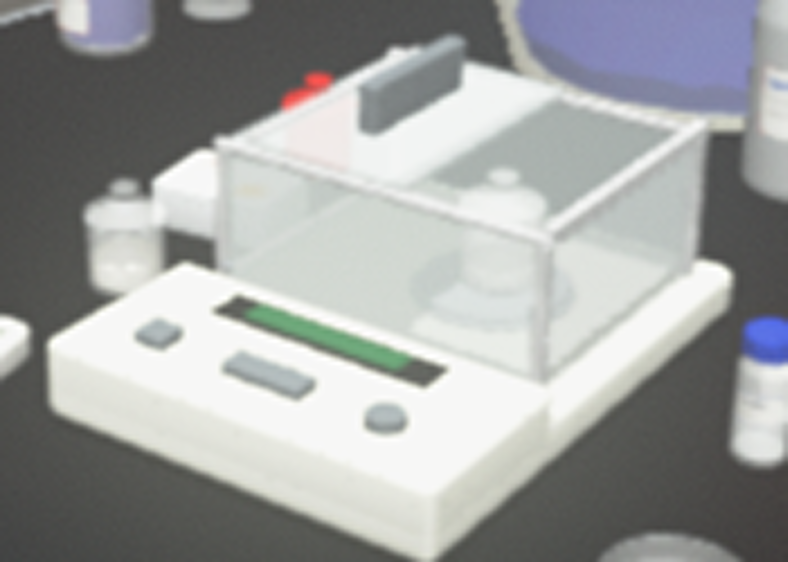

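The enlarged crops show three keys, left to right in the top crop: square (171,484), bar (279,474) and round (388,464). Only the middle one is the 44 mm bar, so it is the tare key. The grip is the grey bar at (207,190). Next I'll measure these with masks.

```bash
python3 - <<'E'
from h import *
f=load("top0.npz"); g=load("scene0.npz")
def blobs(f,box,lo,hi,amin):
    u0,v0,u1,v1=box; s=6
    im=cv2.resize(f["img"][v0:v1,u0:u1],None,fx=s,fy=s,interpolation=cv2.INTER_CUBIC)
    gr=cv2.cvtColor(im,cv2.COLOR_RGB2GRAY); m=((gr>lo)&(gr<hi)).astype(np.uint8)
    m=cv2.morphologyEx(m,cv2.MORPH_OPEN,np.ones((9,9)))
    out=[]
    for c in cv2.findContours(m,cv2.RETR_EXTERNAL,cv2.CHAIN_APPROX_NONE)[0]:
        if cv2.contourArea(c)<amin*s*s: continue
        M=cv2.moments(c); r=cv2.minAreaRect(c)
        cv=lambda p:((p[0]+.5)/s-.5+u0,(p[1]+.5)/s-.5+v0)
        out.append((cv((M['m10']/M['m00'],M['m01']/M['m00'])),r[1][0]/s,r[1][1]/s,[cv(p) for p in cv2.boxPoints(r)]))
    return out
P={}
for b in blobs(f,(303,238,377,262),60,195,15): 
    w=onz(f,*b[0],.052); print("key",np.round(b[0],1),np.round(b[1:3],1),w.round(4)); P[round(b[0][0])]=w
for b in blobs(f,(312,152,330,203),60,190,20):
    w=onz(f,*b[0],.141); print("grip",np.round(b[0],1),np.round(b[1:3],1),w.round(4)); 
    q=np.array([onz(f,*p,.141) for p in b[3]]); print(q.round(4), np.linalg.norm(np.diff(q,axis=0),axis=1))
for b in blobs(g,(250,230,335,275),60,185,12):
    w=onz(g,*b[0],.050); print("scene key",np.round(b[0],1),w.round(4))
k=sorted(P.items()); a=k[0][1];b=k[-1][1]; d=a-b; print("dist",np.linalg.norm(d),"yaw",np.arctan2(-d[0],d[1]))
E
```

```text
key [363.7 260.2] [ 3.5 33. ] [ 0.4352 -0.1113  0.052 ]
key [312.2 250.8] [7.2 7.2] [0.4533 0.0056 0.052 ]
key [339.3 248.1] [ 6.8 18.5] [ 0.4608 -0.0555  0.052 ]
key [366.4 245.4] [7.7 7.5] [ 0.4684 -0.1168  0.052 ]
grip [321.2 177.5] [38.1  5.9] [ 0.6093 -0.0082  0.141 ]
[[ 0.6486  0.0024  0.141 ]
 [ 0.65   -0.01    0.141 ]
 [ 0.5702 -0.0188  0.141 ]
 [ 0.5688 -0.0064  0.141 ]] [0.01249616 0.08026897 0.01241396]
scene key [259.8 270.2] [ 0.368  -0.0563  0.05  ]
scene key [320.2 263.9] [ 0.4592 -0.1227  0.05  ]
scene key [294.4 254.3] [ 0.452  -0.0625  0.05  ]
scene key [269.9 244.3] [0.4474 0.0015 0.05  ]
scene key [308.3 245.5] [ 0.4964 -0.0585  0.05  ]
scene key [253.6 235.3] [0.451  0.0546 0.05  ]
dist 0.12333977252915129 yaw 0.122918321637886
```

Sizes check out: the grip measures 80 × 12 mm, the outer keys are 123 mm apart (nominal 124), and the yaw is about 0.117 rad. The grip sits at balance (+43, +30) mm, so the door is about 75 mm open. I'll turn the tool so its x points along balance -y, shut the fingers and move to the +y side of the grip.

```bash
python3 -m crank '[[0,0,0,0.9],[0,0,0,0.9],[0,0,0,0.9],[-2.8,-2.15,0,0],[-2.8,-2.15,0,0],[-2.8,-2.15,0,0],[-2.8,-2.15,0,0],[-2.8,-2.15,0,0],[-2.8,-2.15,0,0],[-2.8,-2.15,0,0]]' 0
```

```text
time: 0.98
tool_pos: [0.3695, -0.3625, 0.231]
tool_rot: [-0.0, 0.746, -0.665, -0.0]
contact_force: [0.9, -0.2, 0.8]
gripper_width: 0.001
```

```bash
python3 -m crank '[[-2.8,-2.15,0,0],[-2.8,-2.15,0,0],[-2.8,-2.15,0,0],[-2.8,-2.15,0,0],[-2.8,-2.15,0,0],[-2.8,-2.15,0,0],[-2.8,-2.15,0,0],[-2.8,-2.15,0,0],[-2.8,-2.15,0,0],[-2.8,-2.15,0,0]]' 0
python3 -m crank '[[-2.8,-2.15,0,0],[-2.8,-2.15,0,0],[-2.8,-2.15,0,0],[0,0,0,0],[0,0,0,0],[0,0,0,0]]' 0
python3 - <<'E'
from plant import manip
from h import *
s=manip.state(); print(s["tool_pos"],s["joint_pos"])
f=manip.grab_frame("wrist"); cv2.imwrite("pics/w1.png",f["img"][:,:,::-1]); np.savez("w1.npz",**{k:np.array(v) for k,v in f.items()})
f=manip.grab_frame("scene"); cv2.imwrite("pics/s1.png",f["img"][:,:,::-1])
E
```

```text
time: 1.82
tool_pos: [0.551, -0.0596, 0.231]
tool_rot: [0.0, 0.747, -0.665, -0.0]
contact_force: [1.1, -0.8, 0.8]
gripper_width: -0.002
time: 2.32
tool_pos: [0.6046, 0.0293, 0.2307]
tool_rot: [0.001, 0.747, -0.665, -0.0]
contact_force: [-0.2, 0.6, -0.5]
gripper_width: 0.003
[0.60459793 0.02932463 0.23074021] [-7.42087797e-02  7.69489557e-03  1.65981653e+00 -4.70030879e-04
  1.47526135e+00  1.38128631e+00]
```

View pics/w1.png

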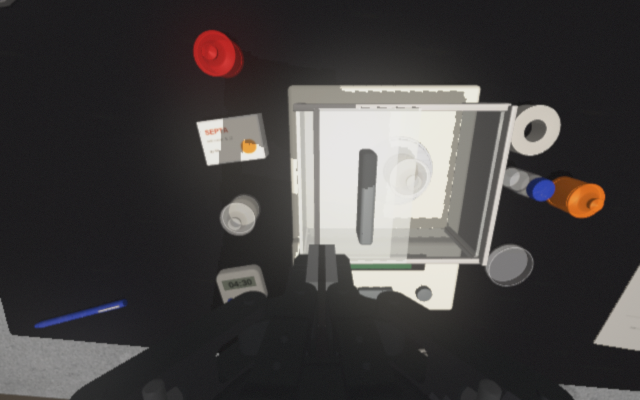

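View pics/s1.png

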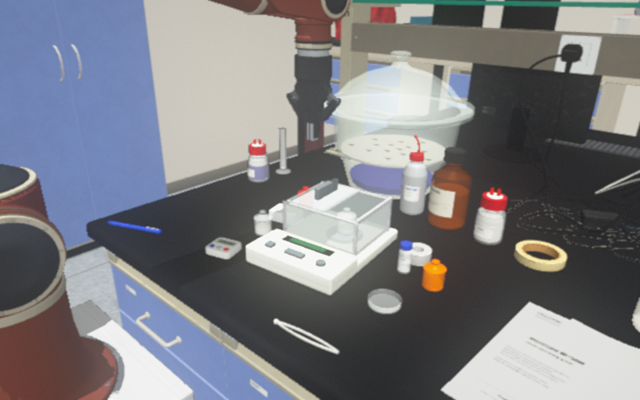

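The wrist view shows the closed fingertips at about (322,250) and the grip, a dark bar, from (367,150) to (365,243), so the fingers are to its left (+y). I'll measure the grip in this view and check where the TCP projects.

```bash
python3 - <<'E'
from h import *
f=load("w1.npz"); g=load("scene0.npz")
print("tcp in wrist",proj(f,[.6046,.0293,.2307]),"scene",proj(g,[.6046,.0293,.2307]))
for uv in [(360,150),(374,150),(360,240),(372,240)]: print(uv,onz(f,*uv,.141).round(4))
print("grip pred wrist",proj(f,[.6093,-.0082,.141]),"scene",proj(g,[.6093,-.0082,.141]))
# bar & round key in wrist
print("round", onz(f,424,293,.052), "pred", proj(f,[.4684,-.1168,.052]))
im=f["img"][130:310,300:460,::-1]; cv2.imwrite("pics/w1c.png",cv2.resize(im,None,fx=3.3,fy=3.3,interpolation=cv2.INTER_CUBIC))
E
```

```text
tcp in wrist (np.float64(319.0057651162224), np.float64(259.02558938947215)) scene (np.float64(312.5945650980578), np.float64(139.1047785335091))
(360, 150) [0.6522 0.0034 0.141 ]
(374, 150) [ 0.6534 -0.0074  0.141 ]
(360, 240) [ 0.5761 -0.0086  0.141 ]
(372, 240) [ 0.5773 -0.0188  0.141 ]
grip pred wrist (np.float64(365.8291031039592), np.float64(203.5652376968919)) scene (np.float64(326.5478228585873), np.float64(182.20155132120786))
round [ 0.47055304 -0.11779714  0.052     ] pred (np.float64(422.84781843534205), np.float64(294.3623134411358))
```

View pics/w1c.png

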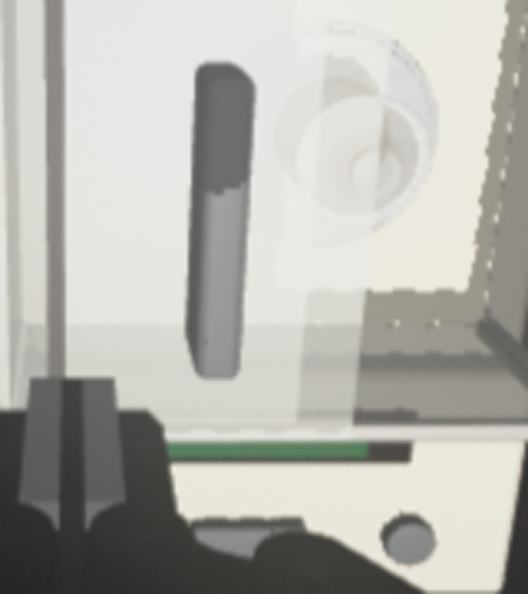

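The wrist and top views agree on the grip to within about 2 mm. I'll descend to tip z of about 0.124, which is 11 mm above the door plate and 17 mm below the grip top.

```bash
python3 -m crank '[[0,0,2,0],[0,0,2.5,0],[0,0,2.5,0],[0,0,2,0],[0,0,1.2,0],[0,0,0.5,0],[0,0,0,0],[0,0,0,0]]' 0
python3 - <<'E'
from plant import manip
from h import *
f=manip.grab_frame("wrist"); cv2.imwrite("pics/w2.png",f["img"][:,:,::-1])
f=manip.grab_frame("scene"); cv2.imwrite("pics/s2.png",cv2.resize(f["img"][80:300,220:420,::-1],None,fx=2.7,fy=2.7))
E
```

```text
time: 3.08
tool_pos: [0.6056, 0.029, 0.1255]
tool_rot: [-0.0, 0.746, -0.666, 0.001]
contact_force: [1.1, 0.4, 0.2]
gripper_width: 0.003
```

View pics/w2.png

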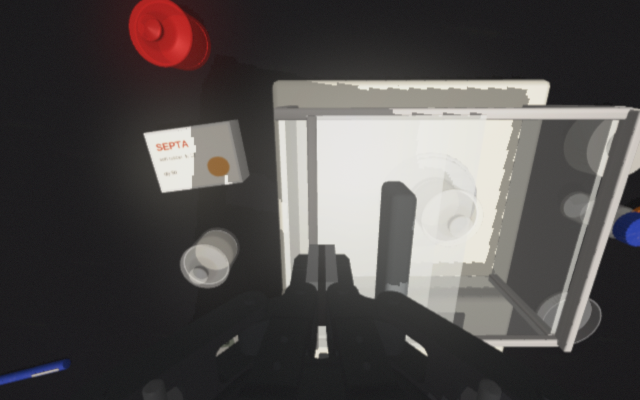

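View pics/s2.png

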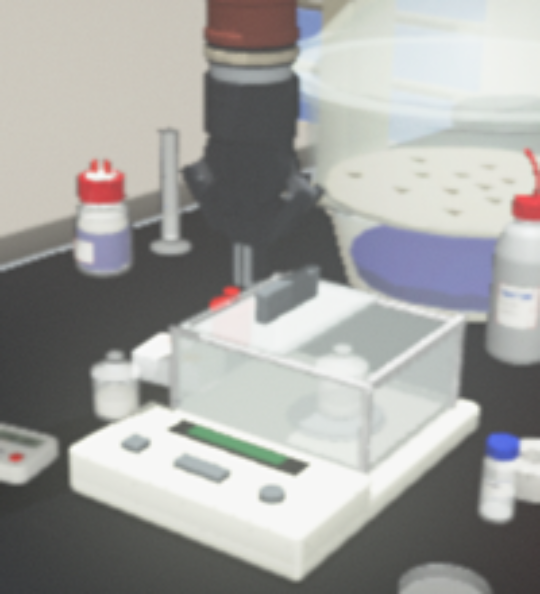

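The fingertips are on the +y side of the grip and touching nothing. Now I'll push along tool +x, which is balance -y.

```bash
python3 -m crank '[[0.6,0,0,0],[0.8,0,0,0],[0.8,0,0,0],[0.8,0,0,0],[0.8,0,0,0],[0.8,0,0,0],[0.8,0,0,0],[0.8,0,0,0],[0,0,0,0],[0,0,0,0]]' 0
python3 - <<'E'
from plant import manip
from h import *
f=manip.grab_frame("wrist"); cv2.imwrite("pics/w3.png",f["img"][:,:,::-1])
print(manip.state()["contact_force"])
E
```

```text
time: 4.02
tool_pos: [0.6118, -0.0329, 0.1239]
tool_rot: [0.0, 0.746, -0.666, -0.0]
contact_force: [-0.2, 0.3, -0.1]
gripper_width: 0.004
[ 0.38945748 -0.25383098 -0.19560311]
```

View pics/w3.png

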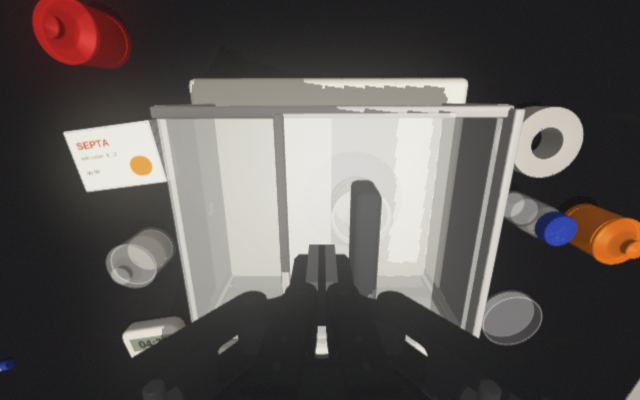

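The door is moving along with the grip, whose top is now at (365,190–290). Roughly 3 cm remain, so I'll slow down as it nears the stop.

```bash
python3 -m crank '[[0.5,0,0,0],[0.5,0,0,0],[0.5,0,0,0],[0.5,0,0,0],[0.2,0,0,0],[0,0,0,0]]' 0
python3 -m crank '[[0.2,0,0,0],[0.2,0,0,0],[0.1,0,0,0],[0,0,0,0],[0,0,0,0]]' 0
```

```text
time: 4.57
tool_pos: [0.6147, -0.0547, 0.1243]
tool_rot: [0.0, 0.746, -0.666, 0.0]
contact_force: [-1.0, -0.3, -0.0]
gripper_width: -0.001
time: 4.98
tool_pos: [0.6153, -0.0591, 0.1244]
tool_rot: [0.0, 0.747, -0.665, 0.0]
contact_force: [-0.0, -0.3, -0.2]
gripper_width: 0.003
```

```bash
python3 -m crank '[[0.2,0,0,0],[0.2,0,0,0],[0.1,0,0,0],[0,0,0,0]]' 0
python3 - <<'E'
from plant import manip
from h import *
f=manip.grab_frame("wrist"); cv2.imwrite("pics/w4.png",f["img"][:,:,::-1])
f=manip.grab_frame("top"); cv2.imwrite("pics/t4.png",cv2.resize(f["img"][130:275,270:400,::-1],None,fx=4,fy=4))
print(manip.state()["contact_force"])
E
```

```text
time: 5.32
tool_pos: [0.6157, -0.0625, 0.1245]
tool_rot: [-0.001, 0.747, -0.665, -0.001]
contact_force: [-1.8, 5.8, 1.6]
gripper_width: -0.005
[-0.9949848   5.77183375  1.17893397]
```

View pics/w4.png

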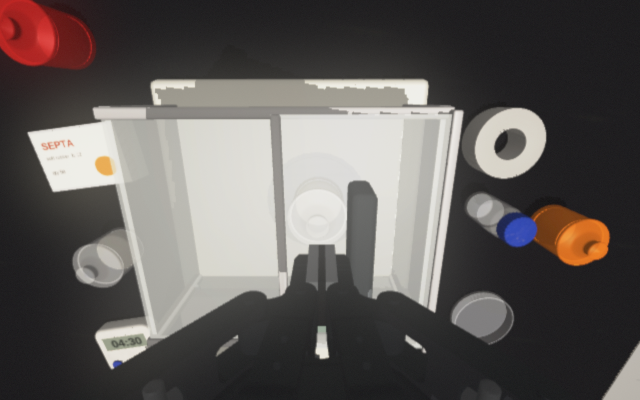

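View pics/t4.png

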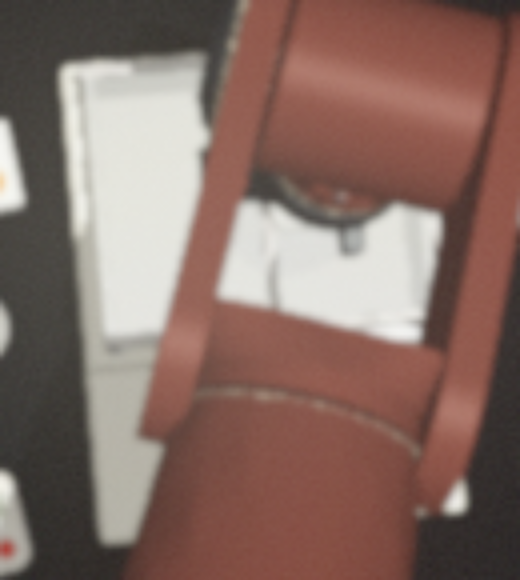

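The force along the push jumped to 6 N and the door's right edge is against the stop at (440,150–330). One more small push will confirm it's a hard stop.

```bash
python3 -m crank '[[0.15,0,0,0],[0.1,0,0,0],[0,0,0,0],[0,0,0,0]]' 0
```

```text
time: 5.75
tool_pos: [0.6157, -0.0626, 0.1245]
tool_rot: [-0.002, 0.747, -0.665, -0.003]
contact_force: [-2.0, 13.1, 2.4]
gripper_width: -0.001
```

It's a hard stop: no further motion, and the force rose to 13 N. I'll back off toward +y, lift, and check that the door stays shut.

```bash
python3 -m crank '[[-0.6,0,0,0],[-1.0,0,0,0],[-1.0,0,0,0],[0,0,-1.5,0],[0,0,-3,0],[0,0,-3,0],[0,0,-2.5,0],[0,0,0,0],[0,0,0,0],[0,0,0,0]]' 0
python3 - <<'E'
from plant import manip
from h import *
f=manip.grab_frame("wrist"); cv2.imwrite("pics/w5.png",f["img"][:,:,::-1]); np.savez("w5.npz",**{k:np.array(v) for k,v in f.items()})
s=manip.state();print(s["tool_pos"],s["contact_force"])
E
```

```text
time: 6.58
tool_pos: [0.6127, -0.0403, 0.2235]
tool_rot: [0.0, 0.747, -0.665, -0.0]
contact_force: [0.2, 0.9, -0.3]
gripper_width: 0.002
[ 0.61219588 -0.04024711  0.22249777] [-0.41593279  0.12163787  0.24636332]
```

View pics/w5.png

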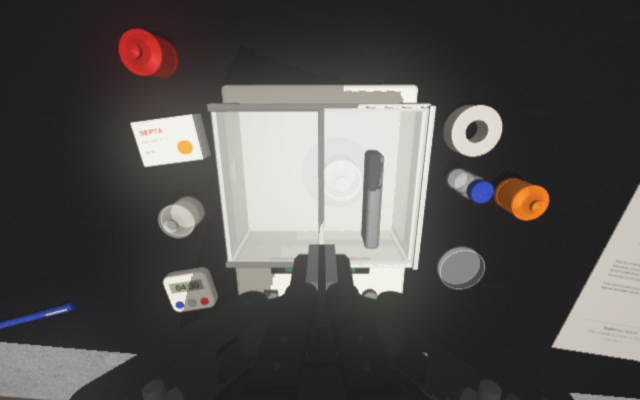

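The grip stayed at (373,150–245) with the door against the stop. Next I'll go above the tare key.

```bash
python3 -m crank '[[-0.2,3,0,0],[0,3,0,0],[0,3,0,0],[0,3,0,0],[0,3.2,0,0],[0,0,0,0],[0,0,0,0],[0,0,0,0]]' 0
python3 -m crank '[[0,0,3,0],[0,0,3,0],[0,0,3,0],[0,0,2,0],[0,0,1,0],[0,0,0,0],[0,0,0,0],[0,0,0,0]]' 0
python3 - <<'E'
from plant import manip
from h import *
s=manip.state();print(s["tool_pos"],s["contact_force"])
f=manip.grab_frame("scene"); cv2.imwrite("pics/s6.png",cv2.resize(f["img"][130:300,220:420,::-1],None,fx=3.5,fy=3.5,interpolation=cv2.INTER_CUBIC))
f=manip.grab_frame("wrist"); cv2.imwrite("pics/w6.png",f["img"][:,:,::-1])
E
```

```text
time: 7.3
tool_pos: [0.4617, -0.0559, 0.2233]
tool_rot: [0.0, 0.747, -0.665, -0.001]
contact_force: [0.1, -0.3, 0.2]
gripper_width: 0.002
time: 7.97
tool_pos: [0.4634, -0.0563, 0.106]
tool_rot: [-0.001, 0.747, -0.665, 0.001]
contact_force: [-0.2, -0.1, -0.0]
gripper_width: -0.001
[ 0.46338581 -0.0563365   0.1060153 ] [-0.21527629 -0.05554709 -0.01384862]
```

View pics/s6.png

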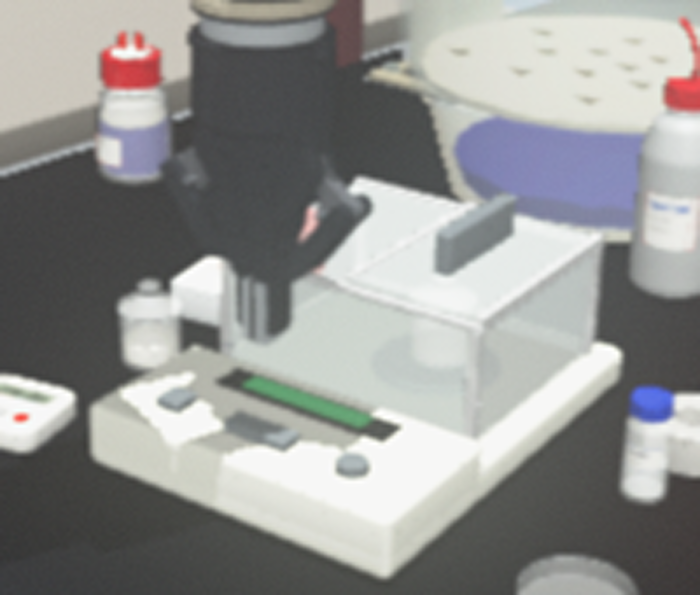

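View pics/w6.png

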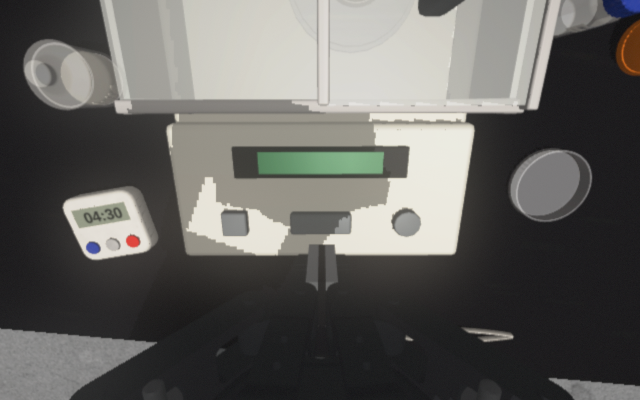

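The scene view shows the door shut, with the grip at (475,235). The wrist view shows the square key at (235,223), the bar at (321,223) and the round key at (407,223). I'll re-measure the bar from here.

```bash
python3 - <<'E'
from plant import manip
from h import *
f=manip.grab_frame("wrist"); s=manip.state(); t=s["tool_pos"]
for n,uv in dict(sq=(235,223),bar=(321,223),rnd=(407,223)).items(): print(n,onz(f,*uv,.052).round(4))
d=onz(f,321,223,.052)-t; q=rot(s["tool_rot"]); print(t,"tool-frame cm",(q.T@d*100).round(2))
E
```

```text
sq [0.4549 0.003  0.052 ]
bar [ 0.4618 -0.0577  0.052 ]
rnd [ 0.4688 -0.1185  0.052 ]
[ 0.46315946 -0.05635094  0.10613296] tool-frame cm [0.11 0.17 5.41]
```

The bar is within 2 mm of the aim point and 54 mm below the tip. I'll approach to a few mm above it and then go slowly.

```bash
python3 -m crank '[[0.1,0.15,1.5,0],[0,0,1.5,0],[0,0,1.2,0],[0,0,0.6,0],[0,0,0,0],[0,0,0,0],[0,0,0,0],[0,0,0,0]]' 0
```

```text
time: 8.78
tool_pos: [0.4614, -0.0574, 0.0575]
tool_rot: [-0.0, 0.747, -0.665, 0.001]
contact_force: [0.4, -0.1, 0.1]
gripper_width: -0.002
```

```bash
python3 -m crank '[[0,0,0.2,0],[0,0,0.2,0],[0,0,0.2,0],[0,0,0.1,0],[0,0,0,0],[0,0,0,0]]' 0
```

```text
time: 9.28
tool_pos: [0.4609, -0.0573, 0.0497]
tool_rot: [-0.0, 0.747, -0.665, 0.0]
contact_force: [1.3, -0.6, 1.6]
gripper_width: -0.0
```

```bash
python3 -m crank '[[0,0,0.1,0],[0,0,0.1,0],[0,0,0,0],[0,0,0,0],[0,0,0,0]]' 0; python3 - <<'E'
from plant import manip
for i in range(3):
    manip.grab_frame("scene"); s=manip.state(); print(s["time"],s["tool_pos"][2],s["contact_force"])
E
```

```text
time: 9.7
tool_pos: [0.4608, -0.0573, 0.0476]
tool_rot: [-0.0, 0.747, -0.665, 0.0]
contact_force: [0.9, -0.2, 4.3]
gripper_width: -0.004
9.75 0.047620997146284066 [ 0.96169516 -0.21684322  4.45126279]
9.8 0.04763279294363362 [-0.59432609 -0.11837477  4.58675469]
9.85 0.04757799501572822 [1.38506673 0.25050206 4.90656418]
```

The 4.5 N reading at 4.4 mm of travel matches the spring law, so the key is well past 2.5 mm and has been held about 0.4 s. I'll hold briefly, then release straight up and away.

```bash
python3 -m crank '[[0,0,0,0],[0,0,0,0],[0,0,-0.3,0],[0,0,-0.4,0],[0,0,-1,0],[0,0,-3,0],[0,0,-3,0],[0,0,-3,0],[0,0,-3,0],[0,0,0,0]]' 0
python3 -m crank '[[0,0,-2,0],[3,0,0,0],[3.5,0,0,0],[4,0,0,0],[4,0,0,0],[4,0,0,0],[4,0,0,0],[2,0,0,0],[0,0,0,0],[0,0,0,0]]' 0
python3 - <<'E'
from plant import manip
from h import *
s=manip.state();print(s["time"],s["tool_pos"],s["contact_force"])
f=manip.grab_frame("top"); np.savez("t7.npz",**{k:np.array(v) for k,v in f.items()}); cv2.imwrite("pics/t7.png",cv2.resize(f["img"][120:290,230:450,::-1],None,fx=3.4,fy=3.4,interpolation=cv2.INTER_CUBIC))
f=manip.grab_frame("scene"); cv2.imwrite("pics/s7.png",cv2.resize(f["img"][130:320,190:460,::-1],None,fx=2.9,fy=2.9,interpolation=cv2.INTER_CUBIC))
E
```

```text
time: 10.68
tool_pos: [0.4633, -0.058, 0.1916]
tool_rot: [-0.002, 0.747, -0.665, 0.005]
contact_force: [1.4, 0.1, 0.3]
gripper_width: -0.004
time: 11.52
tool_pos: [0.4878, -0.3008, 0.2033]
tool_rot: [-0.0, 0.746, -0.666, -0.001]
contact_force: [-1.4, 1.0, -0.6]
gripper_width: 0.003
11.5167 [ 0.48776885 -0.30083613  0.20334992] [-1.35026193  1.00053801 -0.56314803]
```

View pics/t7.png

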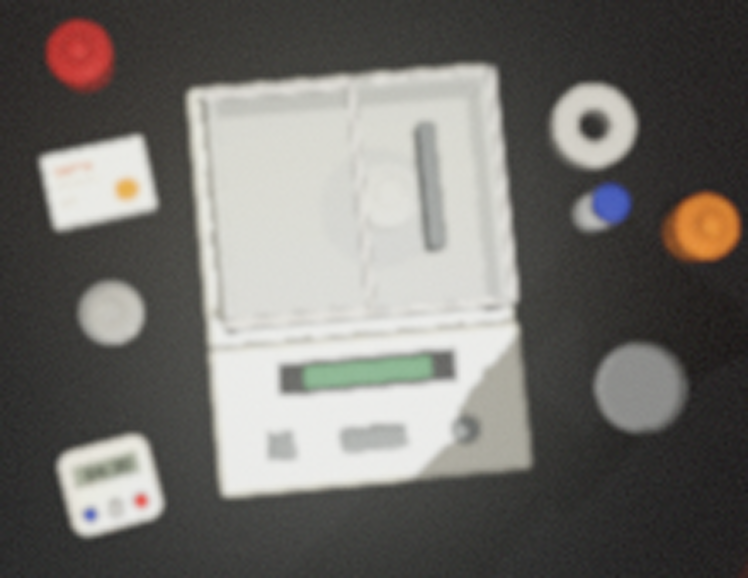

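View pics/s7.png

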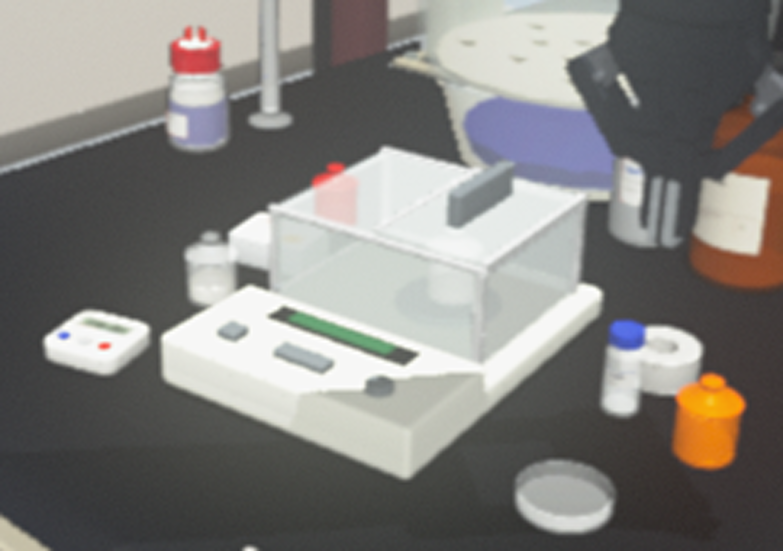

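```bash
python3 - <<'E'
from h import *
f=load("t7.npz"); w=onz(f,356.5,174.7,.141); d=w[:2]-np.array([.6093,-.0082]); print(w,"travel",np.linalg.norm(d), "balance y", -np.sin(.117)*(w[0]-.570)+np.cos(.117)*(w[1]+.0427))
E
python3 -c "
from plant import manip
print(manip.state()['joint_vel']); print(manip.job_done())"
```

```text
[ 0.61730128 -0.0820181   0.141     ] travel 0.07425047108189294 balance y -0.0445709267375955
[ 0.01372588 -0.01042721  0.00399721 -0.00166275 -0.0035776   0.00013421]
the job is handed in; nothing more can be done
None
```

The balance is tared and the job is handed in at about 11.6 s of the 42 s allowed; no verdict was reported.

- **Door:** I pushed it shut by its grip with closed fingertips. It travelled about 74 mm and ended on a hard stop: 13 N with no further motion. After I backed off, the top view put the grip at balance y of about -45 mm, which fits a fully shut door.
- **Tare key:** I pressed the bar-shaped key, the middle one of the three, about 4.4 mm at about 4.5–4.9 N for more than 0.4 s. I then released it straight up and moved the arm clear.
- **Last pictures:** The door is shut and the keys look up. The bottle is still on the pan, and the things round the balance look where they were.

The cameras agreed to about 2 mm on the grip and keys. The one larger difference was the first scene-camera key estimate, about 8–11 mm off the others. I put it down to the visible key sides and did not use it. The key coming back up was judged from the pictures and the force falling to about zero, not from a joint reading.

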